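# Release the brass die from a two-lane feeder

### The arm

A 7-joint arm with a two-finger parallel gripper is mounted at the origin on the work surface. World frame = base frame: x ahead of the robot, y to its left, z up, the work surface at z = 0. Lengths are in m, angles in rad, forces in N, time in s.
With the tool pointing down it reaches from about 0.425 to 0.925 m from the base axis. Payload 6.8 kg.
Tool frame: the origin (TCP) lies midway between the tips of the shut fingers; the grasp point (between the pads) lies 19 mm behind it; z points along the fingers, x is the direction in which the jaws open and shut, and the axes are right-handed (so a half turn about z gives the same grasp; the last joint's range is limited). The gripper opens to 85 mm and grips with 20 to 120 N. Pads are 22 mm wide; open, the fingers measure 114 mm over their backs; the gripper's body (76 mm by 85 mm) begins 54 mm behind the grasp point. The pads swing forward as they close: fully open they stand 13 mm farther back than shut.
Start: joints at [1.019, 0.477, 0.022, 1.555, -0.011, 1.109, -0.083], TCP at [0.29, -0.61, 0.231] pointing down, gripper open.
Joint ranges: [-2.96, 2.96], [-0.34, 2.1], [-1.41, 1.46], [0.24, 2.44], [-1.37, 4.51], [0.17, 1.92], [-2.96, 2.96]. Speed limits (rad/s): [2.39, 2.39, 3.14, 3.14, 3.14, 3.14, 3.14].

### API

Orientations are given as a rotation vector (axis times angle).
In Python, from bench import r gives the robot as it stands. The module is installed in compiled form; this text tells all that it offers.
- The arm moves only by the shell command python3 -m pendant 'ROWS' [OPENING] [FORCE]. ROWS is text: rows parted by semicolons, each of 4 numbers parted by spaces: the shift along the tool's x, y, z in cm, then the turn about the tool's z in degrees. A call has 1 to 8 rows; each row shifts and turns the pose as measured when the row begins, along the tool's axes as they then stand; what a row does not reach is not made up. A row lasts 1/12 s, in which the tool goes at most 41.7 mm and 7.16 degrees, less where a joint would pass 70% of its speed; a pose out of reach is approached as far as the arm can. A call with a gripper value outside its range is refused whole. OPENING is the closure in counts, from 0 (fully open) to 255 (shut), set as the call begins (- or left out, the last holds). The fingers move at their own pace and stop on an object; FORCE is the grip in N (left out, the last holds). Time passes only in rows, so rows that do not move let the fingers close. It gives the time, the measured TCP pose, the force and the opening at its end, in the units of the state.
- r.get_obs(): the state, without advancing time (a new reading comes with each control period).
- r.grab_frame(name): name is "scene" or "side" or "wrist"; returns a dict with "color" (480x640x3 uint8, red, green, blue), "fx", "fy", "cx", "cy" (pixels), "R" (3x3) and "t" (3): a world point X has camera coordinates R X + t; the wrist camera has in their place "hand_eye" (4x4, takes a point from camera to tool coordinates, whose origin is the TCP and whose axes are the tool frame's). Camera axes: x right, y down, z forward; pixel columns grow to the right and rows downward; lengths in m; the calibration is good to about 2 mm. The wrist camera is an equidistant fisheye: a pixel r from the principal point sees the ray r / f radians off the axis. A picture is of the moment at which its call begins: read the wrist's pose just before it. There is no depth.
- r.hand_in(): hands the job in, once; it reports no verdict.
The state is a dict: "clock": time; "joints": joint angles; "qvel": joint speeds; "tau": joint torques, N m; "tcp_pos": TCP position; "orientation": TCP orientation; "contact_force": force on the tool from outside, world axes, zero at the start; "moment": the same for the moment, N m; "grip_width": finger opening in m.
Only numpy, scipy, OpenCV 4.12 (cv2) and the standard library are available. Lean on these libraries where they do the work, as an engineer would, in place of code of your own. Each camera call takes 0.05 s, during which the arm holds its last target.

### The job

Let the brass die out of the feeder: with the fingertips press down the red paddle beside its lane so that the gate lifts, keep it down while the die rolls out under the gate to the stop at the foot of the ramp, then let the paddle come all the way back up so the gate is shut, and move clear. Only press the paddle: do not touch the dies or the yellow gates, do not press the other paddle, keep the black die behind its gate, and leave everything else standing where it is.

Things in the scene. Friction and masses are not known exactly. Their poses are not given: they have to be found in the camera images.
- feeder: fixed two-lane die feeder: plywood board (x -200 to 220, y +-160 mm, 8 thick) with a blue-walled aluminium ramp falling 1 in 5 along +x to a black stop. Lanes 46 mm wide, left at y = 28, right at y = -28 mm. Origin on the table, z up. A yellow gate shuts each lane at x = 55 mm. Highest fixed parts: pivot brackets, 138 mm, at x = -40, y = +-80 mm
- brass_die: brass setting die, a cylinder 30 mm across, 40 mm long, about 0.2 kg, lying across its lane; it rolls. Origin at its centre, y along its length. It waits behind the gate of either lane at about feeder x = 37 mm, 65 mm above the table; at rest against the stop it is at about feeder x = 189 mm, 34 mm above the table
- black_die: black setting die of the same size and mass, waiting behind the other lane's gate; origin at its centre
- left_lever (a joint): rocking lever beside the left lane, a steel bar along the feeder's x, pivot at feeder x = -40, y = 80 mm, 127 mm above the table. 0 = paddle up, gate shut; grows as the paddle is pressed; stop at 0.42 rad. The gate clears the die from about 0.30 rad. A spring (about 2 N at the paddle at 0, 4 N at 0.42) returns it when let go
- left_paddle (a point): centre of the top face of the left lever's red paddle, 46 mm along the lever by 36 mm wide, 10 mm thick, 115 mm from the pivot towards the feeder's -x; axes as the feeder's when up. 135 mm above the table when up, about 88 mm at the stop; the paddle tilts with the lever
- left_gate (a point): midway between the lower tips of the yellow two-pronged gate (34 mm wide over both prongs, 78 mm tall, 5 mm thick) that hangs across the left lane from a crossbar on the left lever's far end, 95 mm beyond the pivot; part of that lever. 55 mm above the table when shut
- right_lever (a joint): rocking lever beside the right lane, a steel bar along the feeder's x, pivot at feeder x = -40, y = -80 mm, 127 mm above the table. 0 = paddle up, gate shut; grows as the paddle is pressed; stop at 0.42 rad. The gate clears the die from about 0.30 rad. A spring (about 2 N at the paddle at 0, 4 N at 0.42) returns it when let go
- right_paddle (a point): centre of the top face of the right lever's red paddle, 46 mm along the lever by 36 mm wide, 10 mm thick, 115 mm from the pivot towards the feeder's -x; axes as the feeder's when up. 135 mm above the table when up, about 88 mm at the stop; the paddle tilts with the lever
- right_gate (a point): midway between the lower tips of the yellow two-pronged gate (34 mm wide over both prongs, 78 mm tall, 5 mm thick) that hangs across the right lane from a crossbar on the right lever's far end, 95 mm beyond the pivot; part of that lever. 55 mm above the table when shut
- spool: bystander: wooden thread spool with orange thread, 36 mm across, 60 mm tall, standing on the feeder's board beside the ramp; origin under its centre
- wax_tin: bystander: copper-coloured tin, 48 mm across, 35 mm tall, on the feeder's board on the ramp's other side; origin under its centre
- eyelet_jar: bystander: amber jar, 30 mm across, 45 mm tall, on the feeder's board between the two paddles; origin under its centre
- oil_bottle: bystander: white bottle with red cap, 56 mm across, 150 mm tall; origin under its centre
- hammer: bystander: hammer lying on the table, to the robot's left
- screwdriver: bystander: screwdriver lying on the table, to the robot's right
- last: bystander: turned wooden form, 68 mm across, 78 mm tall, to the robot's right; origin under its centre

How it is judged:
By the outcome, as a careful person would: the job done as asked, in the order asked, and still so for the second after the job is handed in, with the robot touching nothing.
It also fails if it takes over 32 s, if anything falls off the work surface, if the arm or the gripper's body presses on something with over 40 N, if the wrist force passes 120 N, or if a joint passes its speed limit or range.

## Working session

There is one attempt and no reset: what is moved stays moved. The work goes in short steps, Python scripts to look and compute and a shell command to move; the robot and the scene stay as the last step left them, time stands still between calls to the robot, and variables do not carry over. Pictures are saved under pics/ and viewed, and the job is handed in when it is done.

```bash
mkdir -p pics
python3 - <<'E'
from bench import r
import cv2,numpy as np
o=r.get_obs();print({k:np.round(v,3) for k,v in o.items()})
for n in("scene","side"):
    f=r.grab_frame(n);cv2.imwrite(f"pics/{n}0.png",f["color"][:,:,::-1]);print(n,f["fx"],f["fy"],f["cx"],f["cy"],np.round(f["R"],3).tolist(),np.round(f["t"],3))
E
```

```text
{'clock': np.float64(0.0), 'joints': array([ 1.019,  0.478,  0.022,  1.556, -0.011,  1.109, -0.083]), 'qvel': array([ 0.001,  0.001, -0.001, -0.001,  0.001, -0.002,  0.002]), 'tau': array([ 1.0000e-03, -5.9645e+01,  1.6080e+00, -2.8119e+01,  1.2000e-02,
        9.0000e-03, -0.0000e+00]), 'tcp_pos': array([ 0.29 , -0.609,  0.23 ]), 'orientation': array([-2.655,  1.678,  0.003]), 'contact_force': array([-0.194,  0.236,  0.201]), 'moment': array([-0.005,  0.053,  0.032]), 'grip_width': np.float64(0.085)}
scene 499.74377997246495 499.74377997246495 321.2655639997261 252.0330246158635 [[-0.182, 0.983, -0.01], [0.699, 0.122, -0.705], [-0.692, -0.135, -0.709]] [ 0.089 -0.328  1.655]
side 623.509330806974 623.509330806974 321.6009327814601 223.77433160971094 [[-0.697, -0.717, 0.016], [-0.398, 0.368, -0.84], [0.596, -0.592, -0.542]] [0.425 0.324 1.265]
```

View pics/scene0.png

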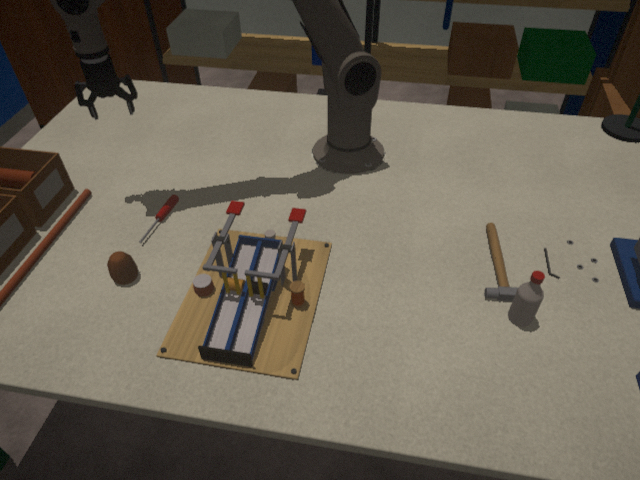

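View pics/side0.png

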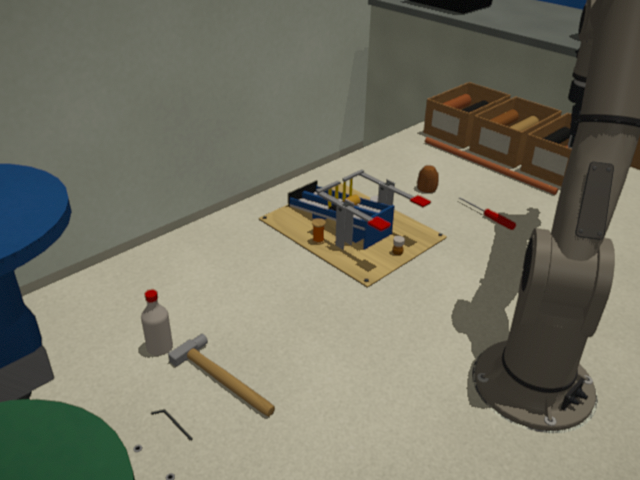

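The two paddles are at about scene (235,208) and (297,214), and side (420,201) and (380,224). The gates are too small to read at this size, so I'll zoom in and triangulate.

```bash
cat > h.py <<'E'
import numpy as np,cv2
from bench import r
def ray(f,u,v):
    d=np.array([(u-f["cx"])/f["fx"],(v-f["cy"])/f["fy"],1]);R=np.array(f["R"]);return -R.T@np.array(f["t"]),R.T@d
def plane(f,u,v,z):
    c,d=ray(f,u,v);return c+d*(z-c[2])/d[2]
def tri(f,p,g,q):
    c,d=ray(f,*p);e,k=ray(g,*q);d/=np.linalg.norm(d);k/=np.linalg.norm(k)
    s=np.linalg.lstsq(np.c_[d,-k],e-c,rcond=None)[0];a=c+s[0]*d;b=e+s[1]*k
    return (a+b)/2,np.linalg.norm(a-b)
def blobs(f,lo,hi,box,mn=20):
    h=cv2.cvtColor(f["color"],cv2.COLOR_RGB2HSV);m=cv2.inRange(h,lo,hi)
    if lo[0]==0:m|=cv2.inRange(h,(172,lo[1],lo[2]),(180,255,255))
    k=np.zeros_like(m);x0,y0,x1,y1=box;k[y0:y1,x0:x1]=m[y0:y1,x0:x1]
    n,l,s,c=cv2.connectedComponentsWithStats(k);return [(s[i,4],c[i].round(1),s[i,:4]) for i in range(1,n) if s[i,4]>=mn]
def crop(f,box,k,fn):
    x0,y0,x1,y1=box;cv2.imwrite(fn,cv2.resize(f["color"][y0:y1,x0:x1,::-1],None,fx=k,fy=k,interpolation=cv2.INTER_CUBIC))
E
python3 - <<'E'
from h import *
s=r.grab_frame("scene");d=r.grab_frame("side")
a=blobs(s,(0,150,80),(6,255,255),(150,190,340,380));b=blobs(d,(0,150,80),(6,255,255),(250,160,450,300))
print(a);print(b)
for p in a:
  for q in b:
    print(p[1],q[1],*tri(s,p[1],d,q[1]))
crop(s,(155,190,345,380),3,"pics/sc1.png");crop(d,(250,150,450,295),4,"pics/sd1.png")
E
```

```text
[(np.int32(157), array([234.9, 207.1]), array([227, 201,  17,  13], dtype=int32)), (np.int32(78), array([162.7, 210.3]), array([156, 205,  14,  12], dtype=int32)), (np.int32(162), array([296.8, 214.6]), array([289, 208,  16,  14], dtype=int32))]
[(np.int32(129), array([420.1, 200.6]), array([410, 196,  20,  11], dtype=int32)), (np.int32(184), array([379. , 223.1]), array([368, 217,  23,  14], dtype=int32))]
[234.9 207.1] [420.1 200.6] [ 0.47813557 -0.22313229  0.13131571] 0.0013102203697119349
[234.9 207.1] [379.  223.1] [ 0.51665731 -0.17055867  0.11553372] 0.11466671612877881
[162.7 210.3] [420.1 200.6] [ 0.53712825 -0.36077383  0.09697964] 0.10528261717271659
[162.7 210.3] [379.  223.1] [ 0.57899382 -0.29313206  0.08807911] 0.2273761030627039
[296.8 214.6] [420.1 200.6] [ 0.44400605 -0.10551469  0.15247712] 0.11318184483719512
[296.8 214.6] [379.  223.1] [ 0.47915702 -0.06328514  0.13124418] 0.0023536880093144503
```

View pics/sc1.png

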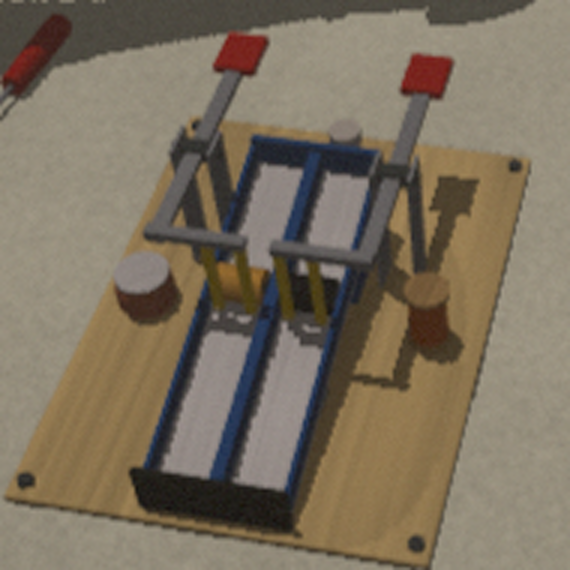

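View pics/sd1.png

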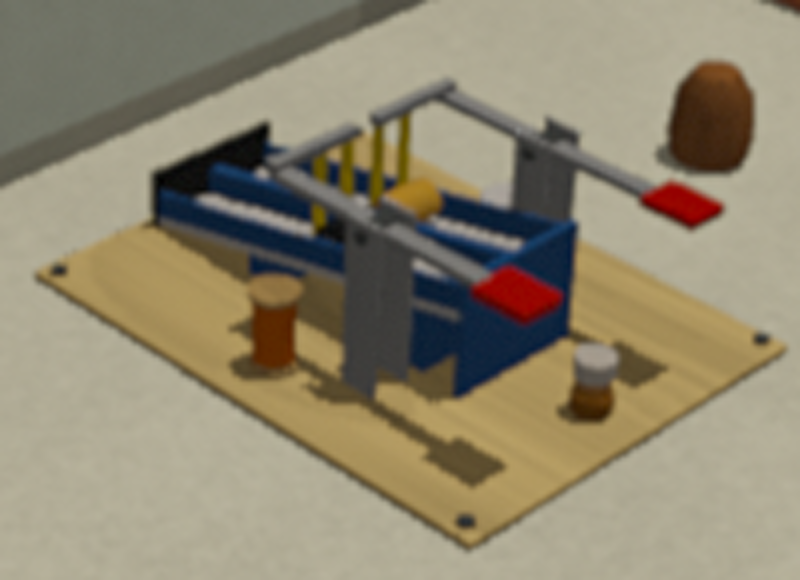

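In the scene view, world +y is to the right, so the feeder's right lane is on the image left. The brass die (orange-gold, crop (240,283)) is in that right lane and the black die (313,293) is in the left lane. That makes the right paddle, at about (0.478,-0.223,0.131), the one to press. I'll check the yaw from the board's screws and the brass position, then work out the move in tool axes.

Run:
```python
from h import *
from scipy.spatial.transform import Rotation as Ro
s=r.grab_frame("scene");d=r.grab_frame("side")
for u,v in((515,165),(417,543),(25,480)): print("screw",plane(s,155+u/3,190+v/3,.009))
for u,v in((57,270),(465,521),(761,340)): print("screw side",plane(d,250+u/4,150+v/4,.009))
print("brass",plane(s,155+240/3,190+283/3,.07),plane(d,250+415/4,150+200/4,.075), "black",plane(s,155+313/3,190+293/3,.07))
o=r.get_obs();M=Ro.from_rotvec(o["orientation"]).as_matrix();print(M.round(3));
print("to above (tool cm)",(M.T@(np.array([.476,-.223,.185])-o["tcp_pos"])*100).round(2))
```

```text
screw [0.45071455 0.00739216 0.009     ]
screw [0.84115083 0.00573097 0.009     ]
screw [ 0.84024143 -0.291096    0.009     ]
screw side [0.83985758 0.00230557 0.009     ]
screw side [0.44969264 0.0036763  0.009     ]
screw side [ 0.44655449 -0.29194604  0.009     ]
brass [ 0.67710953 -0.1684605   0.07      ] [ 0.66045294 -0.17109641  0.075     ] black [ 0.67717457 -0.10999806  0.07      ]
[[ 0.429 -0.903 -0.   ]
 [-0.903 -0.429  0.001]
 [-0.001  0.    -1.   ]]
to above (tool cm) [-26.9  -33.41   4.61]
```

Everything agrees. The feeder's yaw is about 0 and its origin about (0.635,-0.143), so the right paddle should be at about (0.480,-0.222), which matches the triangulation. First I'll shut the fingers and turn the jaws across the lever.

```bash
python3 -m pendant '0 0 0 6.4; 0 0 0 6.4; 0 0 0 6.4; 0 0 0 6.4; 0 0 0 0;0 0 0 0' 255 30
python3 - <<'E'
from h import *
from scipy.spatial.transform import Rotation as Ro
o=r.get_obs();M=Ro.from_rotvec(o["orientation"]).as_matrix();print(M.round(3));
print("to above (tool cm)",(M.T@(np.array([.476,-.223,.185])-o["tcp_pos"])*100).round(2))
E
```

```text
clock: 0.8
tcp_pos: [0.2894, -0.6091, 0.2303]
orientation: [-2.198, 2.243, 0.003]
contact_force: [-0.2, 0.2, -0.2]
grip_width: 0.0121
[[-0.02  -1.    -0.001]
 [-1.     0.02   0.002]
 [-0.002  0.001 -1.   ]]
to above (tool cm) [-38.97 -17.87   4.58]
```

```bash
python3 -m pendant '-3 -1.4 0 0;-3 -1.4 0 0;-3 -1.4 0 0;-3 -1.4 0 0;-3 -1.4 0 0;-3 -1.4 0 0;-3 -1.4 0 0;-3 -1.4 0 0'; python3 -m pendant '-3 -1.4 0 0;-3 -1.4 0 0;-3 -1.4 0 0;-2 -1 0 0;0 0 0 0'
python3 - <<'E'
from h import *
from scipy.spatial.transform import Rotation as Ro
o=r.get_obs();M=Ro.from_rotvec(o["orientation"]).as_matrix();print(M.round(3));
print("to above (tool cm)",(M.T@(np.array([.476,-.223,.185])-o["tcp_pos"])*100).round(2))
E
```

```text
clock: 1.47
tcp_pos: [0.4016, -0.3696, 0.2292]
orientation: [2.21, -2.223, 0.002]
contact_force: [0.2, 0.3, -0.6]
grip_width: 0.0003
clock: 1.88
tcp_pos: [0.4591, -0.2463, 0.2298]
orientation: [2.245, -2.193, 0.005]
contact_force: [0.0, 0.8, -1.4]
grip_width: 0.0002
[[ 0.024 -1.     0.   ]
 [-1.    -0.024 -0.004]
 [ 0.004 -0.    -1.   ]]
to above (tool cm) [-2.31 -1.74  4.47]
```

```bash
python3 -m pendant '-1.2 -0.9 1 0;-1.1 -0.9 1.2 0;0 0 1.4 0;0 0 0 0'
python3 - <<'E'
from h import *
from scipy.spatial.transform import Rotation as Ro
s=r.grab_frame("scene");d=r.grab_frame("side")
o=r.get_obs();M=Ro.from_rotvec(o["orientation"]).as_matrix();
print(o["tcp_pos"].round(4),"to paddle (tool cm)",(M.T@(np.array([.476,-.223,.138])-o["tcp_pos"])*100).round(2))
crop(s,(155,140,345,330),3,"pics/sc2.png");crop(d,(330,100,490,250),4,"pics/sd2.png")
E
```

```text
clock: 2.22
tcp_pos: [0.4787, -0.2216, 0.1945]
orientation: [2.265, -2.175, 0.012]
contact_force: [-0.8, -0.5, -0.6]
grip_width: -0.0002
[ 0.4798 -0.2224  0.1966] to paddle (tool cm) [0.   0.42 5.86]
```

View pics/sc2.png

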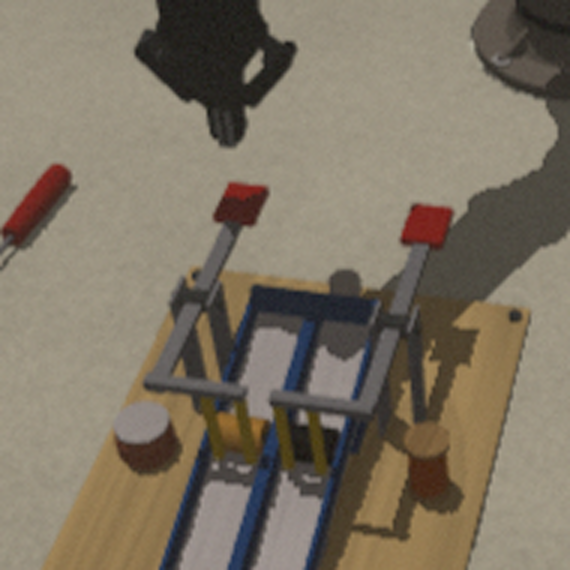

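View pics/sd2.png

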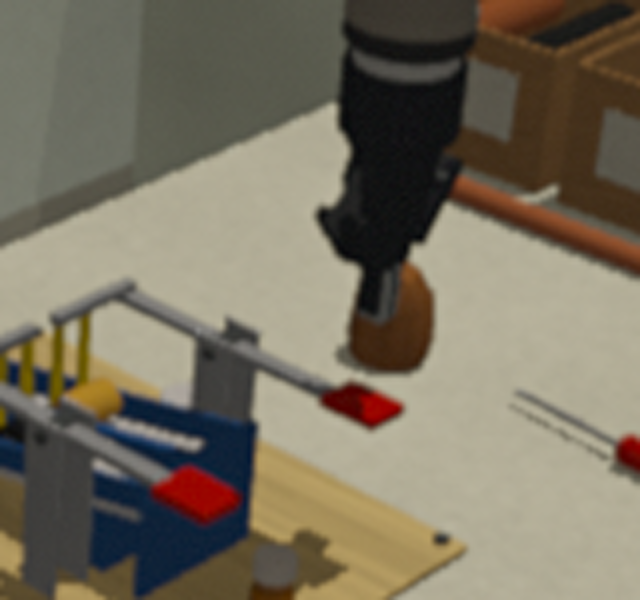

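The shut fingertips sit above the right paddle in both views (side crop: tip (375,315), paddle (365,403)). Descending.

```bash
python3 -m pendant '0 0.2 1.5 0;0 0.1 1.5 0;0 0 1.2 0;0 0 0.8 0;0 0 0 0;0 0 0 0'
```

```text
clock: 2.82
tcp_pos: [0.479, -0.2294, 0.1511]
orientation: [-2.261, 2.179, -0.032]
contact_force: [1.0, 0.5, 0.2]
grip_width: -0.0
```

```bash
cat > st.py <<'E'
from h import *
from scipy.spatial.transform import Rotation as Ro
import sys
o=r.get_obs();M=Ro.from_rotvec(o["orientation"]).as_matrix()
g=np.array([float(x) for x in sys.argv[1:4]])
print(o["tcp_pos"].round(4),"F",o["contact_force"].round(1),"zaxis",M[:,2].round(3),"xaxis",M[:,0].round(3),"go",(M.T@(g-o["tcp_pos"])*100).round(2),"qv",abs(o["qvel"]).max().round(3))
E
python3 st.py .477 -.2225 .14
```

```text
[ 0.479  -0.2294  0.1511] F [1.  0.5 0.2] zaxis [ 0.016 -0.013 -1.   ] xaxis [ 0.037 -0.999  0.014] go [-0.71  0.19  1.1 ] qv 0.009
```

```bash
python3 -m pendant '-0.7 0.2 0 0;0 0 0 0';python3 st.py .477 -.2225 .14; python3 -m pendant '0 0 0.8 0;0 0 0.6 0;0 0 0.5 0;0 0 0 0'; python3 st.py .477 -.2225 .095
```

```text
clock: 2.98
tcp_pos: [0.4771, -0.2229, 0.1524]
orientation: [-2.259, 2.179, -0.035]
contact_force: [1.0, 0.1, 0.0]
grip_width: -0.0003
[ 0.4771 -0.2229  0.1524] F [1.  0.1 0. ] zaxis [ 0.017 -0.014 -1.   ] xaxis [ 0.036 -0.999  0.014] go [-0.06  0.03  1.24] qv 0.03
clock: 3.32
tcp_pos: [0.479, -0.2232, 0.1339]
orientation: [-2.259, 2.177, -0.042]
contact_force: [-0.2, -0.3, 0.3]
grip_width: 0.0001
[ 0.479  -0.2232  0.1339] F [-0.2 -0.3  0.3] zaxis [ 0.022 -0.015 -1.   ] xaxis [ 0.037 -0.999  0.016] go [-0.14  0.28  3.88] qv 0.009
```

```bash
python3 -m pendant '0 0.1 0.8 0;0 0.1 0.8 0;0 0.1 0.8 0;0 0 0.7 0;0 0 0.5 0;0 0 0 0;0 0 0 0'; python3 st.py .477 -.2225 .093
python3 - <<'E'
from h import *
s=r.grab_frame("scene");d=r.grab_frame("side")
crop(s,(155,190,345,380),3,"pics/sc3.png");crop(d,(270,130,470,280),4,"pics/sd3.png")
E
```

```text
clock: 3.9
tcp_pos: [0.4802, -0.224, 0.095]
orientation: [-2.258, 2.173, -0.049]
contact_force: [0.6, 0.3, 3.7]
grip_width: -0.0001
[ 0.4802 -0.224   0.095 ] F [0.6 0.3 3.7] zaxis [ 0.028 -0.016 -0.999] xaxis [ 0.038 -0.999  0.017] go [-0.17  0.32  0.19] qv 0.012
```

View pics/sc3.png

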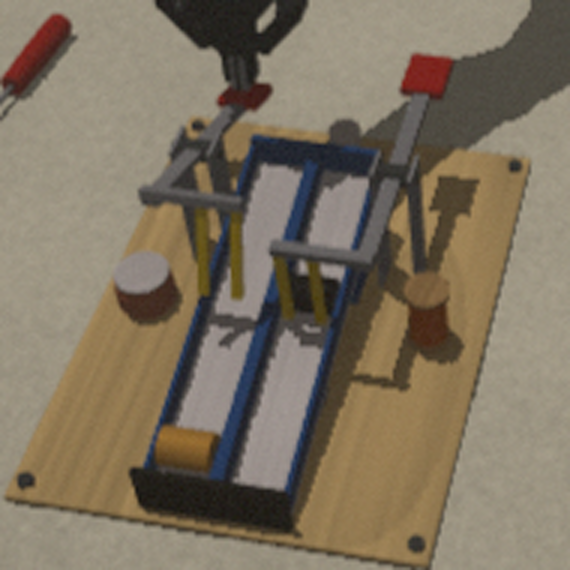

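View pics/sd3.png

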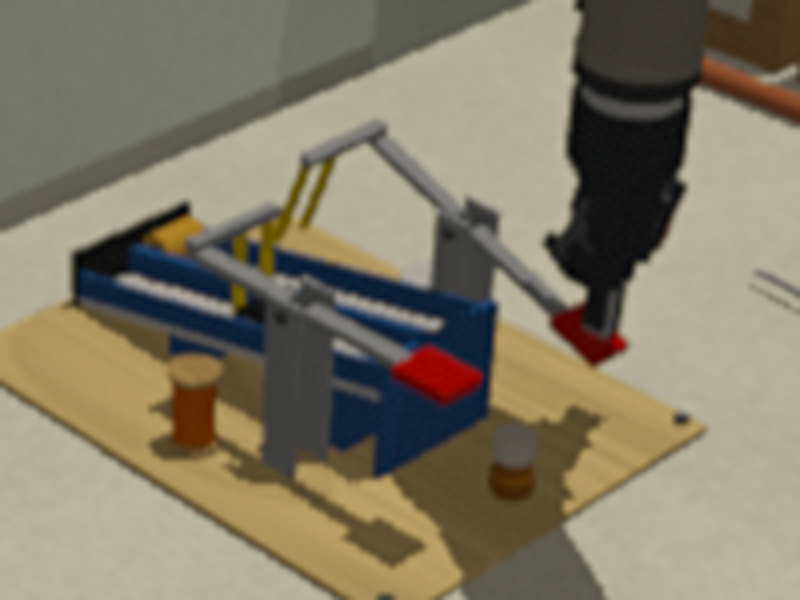

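The right gate is lifted and the brass die is at or near the stop (scene crop (188,450)). The black die is still behind its gate at (313,293). I'll hold the paddle down for about half a second so the die settles.

```bash
python3 -m pendant '0 0 0 0;0 0 0 0;0 0 0 0;0 0 0 0;0 0 0 0;0 0 0 0;0 0 0 0;0 0 0 0'
python3 - <<'E'
from h import *
for i in range(2):
    s=r.grab_frame("scene")
    print(blobs(s,(12,130,90),(24,255,255),(195,325,235,360)),plane(s,155+188/3,190+450/3,.04))
    crop(s,(155,190,345,380),3,f"pics/sc4{i}.png")
    d=r.grab_frame("side")
print(blobs(d,(12,130,90),(24,255,255),(295,175,330,200)))
E
python3 st.py .477 -.2225 .16
```

```text
clock: 4.67
tcp_pos: [0.4798, -0.224, 0.0964]
orientation: [-2.257, 2.173, -0.05]
contact_force: [0.6, 0.4, 3.1]
grip_width: -0.0002
[(np.int32(145), array([214.1, 343.2]), array([205, 338,  20,  11], dtype=int32))] [ 0.81349267 -0.16908995  0.04      ]
[(np.int32(145), array([214.1, 343.2]), array([205, 338,  20,  11], dtype=int32))] [ 0.81349267 -0.16908995  0.04      ]
[(np.int32(68), array([313.6, 188.1]), array([308, 184,  13,  10], dtype=int32))]
[ 0.4798 -0.2241  0.0963] F [0.5 0.1 4.7] zaxis [ 0.028 -0.017 -0.999] xaxis [ 0.038 -0.999  0.018] go [-0.05  0.1  -6.38] qv 0.002
```

View pics/sc41.png

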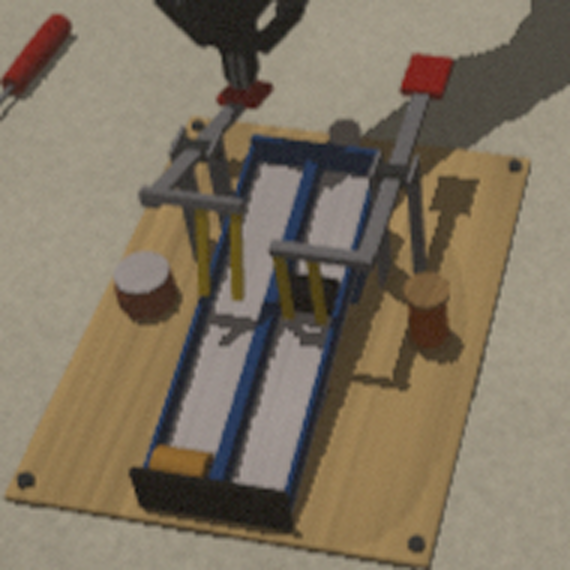

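The die is now at the stop (scene crop (180,462)) and did not move between the two frames; in the earlier frame it was still rolling. I'll let the paddle rise slowly, then go up.

```bash
python3 -m pendant '0 0 -0.7 0;0 0 -0.7 0;0 0 -0.7 0;0 0 -0.7 0;0 0 -0.7 0;0 0 -0.7 0;0 0 -0.7 0;0 0 -0.7 0'; python3 -m pendant '0 0 -1.5 0;0 0 -2 0;0 0 -2 0;0 0 -2 0;0 0 -2 0;0 0 0 0;0 0 0 0';python3 st.py .42 -.32 .25;  python3 - <<'E'
from h import *
s=r.grab_frame("scene");d=r.grab_frame("side")
print(blobs(s,(0,150,80),(6,255,255),(225,190,340,240)))
print(blobs(d,(0,150,80),(6,255,255),(250,160,450,300)))
crop(s,(155,190,345,380),3,"pics/sc5.png");crop(d,(270,130,470,280),4,"pics/sd5.png")
E
```

```text
clock: 5.53
tcp_pos: [0.4753, -0.2233, 0.1561]
orientation: [-2.259, 2.177, -0.043]
contact_force: [-1.0, -0.7, -1.2]
grip_width: 0.0001
clock: 6.12
tcp_pos: [0.472, -0.2204, 0.2588]
orientation: [-2.26, 2.175, -0.041]
contact_force: [-0.8, 0.1, -0.8]
grip_width: 0.0003
[ 0.472  -0.2204  0.2588] F [-0.8  0.1 -0.8] zaxis [ 0.022 -0.015 -1.   ] xaxis [ 0.038 -0.999  0.016] go [9.74 5.59 0.91] qv 0.033
[(np.int32(64), array([236.1, 203.9]), array([229, 201,  15,   6], dtype=int32)), (np.int32(125), array([298.2, 215. ]), array([291, 209,  14,  13], dtype=int32))]
[(np.int32(81), array([422.8, 201.8]), array([416, 197,  14,  10], dtype=int32)), (np.int32(158), array([378.1, 223.4]), array([368, 217,  21,  14], dtype=int32))]
```

View pics/sc5.png

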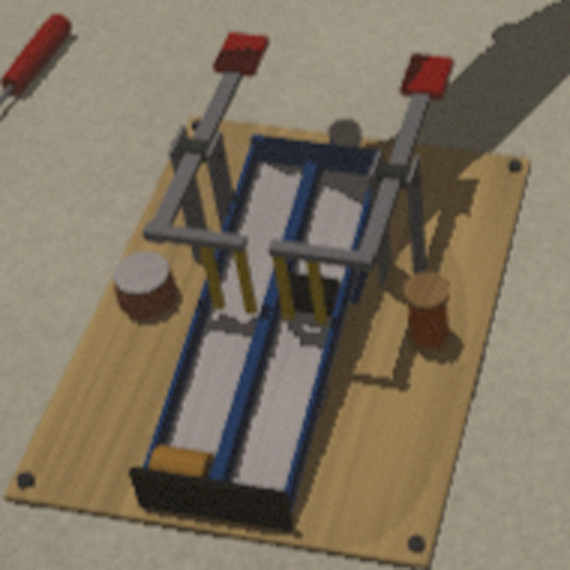

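View pics/sd5.png

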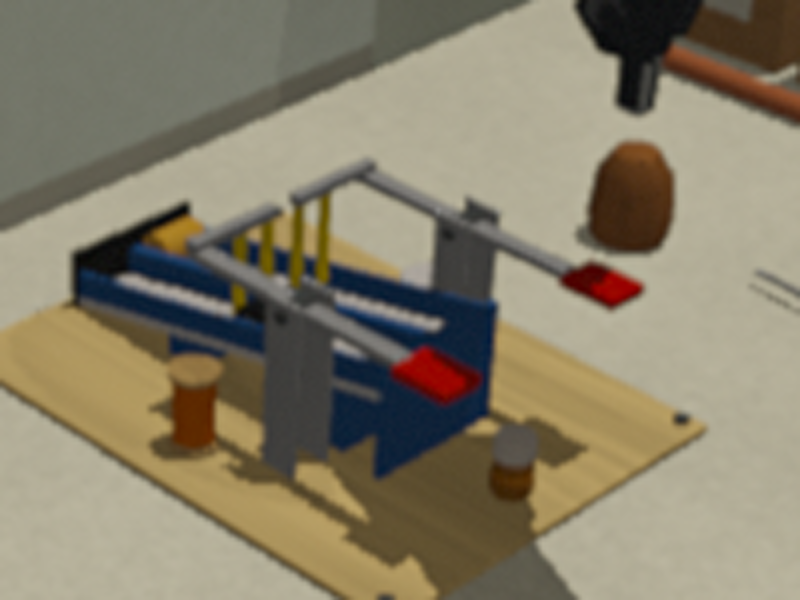

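The paddle is back at its first position (scene crop (241,53), same as at the start) and the gate is shut, with its tips at the same pixels as before. The brass die is at the stop, the black die is still behind its gate, and the spool, tin and jar look unmoved. I'll move further clear and let the arm settle.

```bash
python3 -m pendant '1.5 0 -0.5 0;2.5 0 -0.5 0;2.5 0 0 0;1.5 0 0 0;0 0 0 0;0 0 0 0;0 0 0 0;0 0 0 0'; python3 st.py .42 -.32 .25
python3 - <<'E'
from h import *
s=r.grab_frame("scene");d=r.grab_frame("side");a0=cv2.imread("pics/scene0.png")[:,:,::-1]
R=(0,140,60),(6,255,255)
a=blobs(s,*R,(225,190,340,240));b=blobs(d,*R,(350,160,450,300));print(a,b)
for i in range(2):
    print(tri(s,a[i][1],d,b[i][1]))
print(blobs(s,(12,130,90),(24,255,255),(195,325,235,360)))
h=np.hypot
cv2.imwrite("pics/sc6.png",s["color"][:,:,::-1])
E
```

```text
clock: 6.88
tcp_pos: [0.4712, -0.2979, 0.2609]
orientation: [-2.269, 2.173, -0.015]
contact_force: [-0.4, 0.0, -0.1]
grip_width: 0.0002
[ 0.4712 -0.2979  0.2609] F [-0.4  0.  -0.1] zaxis [ 0.007 -0.007 -1.   ] xaxis [ 0.043 -0.999  0.007] go [1.98 5.22 1.07] qv 0.015
[(np.int32(39), array([232.7, 208.9]), array([228, 201,  11,  14], dtype=int32)), (np.int32(175), array([296.9, 214.6]), array([289, 208,  17,  14], dtype=int32))] [(np.int32(119), array([420. , 200.8]), array([411, 196,  19,  11], dtype=int32)), (np.int32(199), array([378.9, 223.3]), array([368, 217,  23,  14], dtype=int32))]
(array([ 0.48168136, -0.22817973,  0.12734597]), np.float64(0.0007803990769694051))
(array([ 0.47900523, -0.06296169,  0.13100257]), np.float64(0.002025880772267431))
[(np.int32(146), array([214.1, 343.2]), array([205, 338,  20,  11], dtype=int32))]
```

View pics/sc6.png

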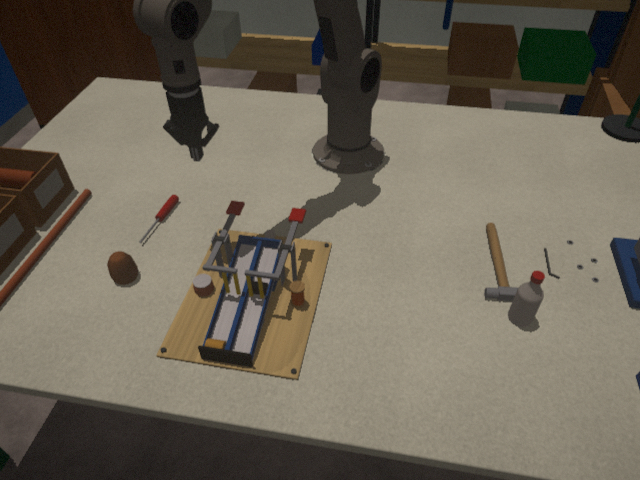

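The right paddle is now in the arm's shadow, which clips its colour mask in the scene view (39 px left). Its side-view centroid (420.0,200.8) still matches the first reading (420.1,200.6), so it is fully up. The brass die is at rest at the stop (214,343), the bystanders are in place, and the arm is clear.

```bash
python3 -c "
from bench import r
print(r.hand_in())"
```

```text
the job is handed in; nothing more can be done
None
```

The brass die is out of the feeder and resting at the stop, with the gate shut again. I pressed only the right paddle with the shut fingertips (about 4 N). I held it until the die had stopped, let it rise slowly, moved clear and handed in after about 7 s.

- **Brass die:** its pixel position at the stop was the same before and after the gate was shut.
- **Right paddle and gate:** the paddle's side-view centroid was within 0.2 px of its first reading, and the gate tips were back at their starting pixels.
- **Black die and bystanders:** by eye, the black die was still behind its gate. The spool, tin, jar and other bystanders stood where they were.
- **Check that disagreed:** the final two-view reading of the right paddle came out about 4 mm low and 5 mm to the side. The arm's shadow had clipped its colour mask in the scene view, so I relied on the side view and the earlier picture instead.

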